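# Test-spin a slide carousel and brake it at its pointer

### The arm

A 6-joint arm with a two-finger parallel gripper is mounted at the origin on the work surface. World frame = base frame: x ahead of the robot, y to its left, z up, the work surface at z = 0. Lengths are in m, angles in rad, forces in N, time in s.
With the tool pointing down it reaches from about 0.275 to 0.875 m from the base axis. Payload 12.5 kg.
Tool frame: the origin (TCP) lies at the very end of the fingers, on their centre line; the grasp point (between the pads) lies 19 mm behind it (hold_point_z is the distance from the TCP to the grasp point, in m); x points along the fingers, y is the direction in which the jaws open and shut, and the axes are right-handed (so a half turn about x gives the same grasp; the last joint's range is limited). The gripper opens to 85 mm and grips with 20 to 120 N. Pads are 22 mm wide; open, the fingers measure 114 mm over their backs; the gripper's body (76 mm by 85 mm) begins 54 mm behind the grasp point. The pads swing forward as they close: fully open they stand 13 mm farther back than shut.
Start: joints at [1.104, 0.351, 1.652, -0, 1.139, -0.085], TCP at [0.205, 0.51, 0.2] pointing down, gripper open.
Joint ranges: [-2.75, 2.75], [-0.79, 2.1], [0.01, 2.65], [-1.57, 4.71], [0.07, 3.14], [-2.87, 2.87]. Speed limits (rad/s): [2.22, 2.22, 2.79, 3.14, 3.14, 3.14].

### API

Orientations are given as a unit quaternion [w, x, y, z].
In Python, from workcell import * gives the robot as it stands.
- The arm moves only by the tool apply_moves, never from a script. Its argument "rows" is one flat list of numbers, 7 for each row, row after row: the turn, a rotation vector about the tool's x, y, z each as a share of 120 degrees, from -1 to 1, then the shift along the tool's x, y, z each as a share of 0.3 m, from -1 to 1, then the opening, from -1 (shut) to 1 (fully open). In form: [rx, ry, rz, dx, dy, dz, gripper, rx, ry, rz, dx, dy, dz, gripper, ...]. A call has 1 to 20 rows; each row is the pose to reach, as a shift and turn from the pose commanded when the call began, along the tool's axes at that moment; what a row does not reach only later rows make up. A row lasts 1/12 s, in which the tool goes at most 41.7 mm and 7.16 degrees, less where a joint would pass 70% of its speed; a pose out of reach is approached as far as the arm can. A call with a number of a shift or a turn outside -1 to 1 is refused whole. A call with a gripper value outside its range is refused whole. The fingers move at their own pace and stop on an object; "squeeze" is the grip in N (left out, the last holds). Time passes only in rows, so rows that repeat a pose let the fingers close. It gives the time, the measured TCP pose, the force and the opening at its end, in the units of the state.
- get_obs(): the state, without advancing time (a new reading comes with each control period).
- camera(name): name is "side" or "top" or "wrist"; returns a dict with "frame" (384x512x3 uint8, red, green, blue), "mtx" (3x3 intrinsics, pixels), "R" (3x3) and "t" (3): a world point X has camera coordinates R X + t; the wrist camera has in their place "tool_from_camera" (4x4, takes a point from camera to tool coordinates, whose origin is the TCP and whose axes are the tool frame's). Camera axes: x right, y down, z forward; pixel columns grow to the right and rows downward; lengths in m; the calibration is good to about 2 mm. A picture is of the moment at which its call begins: read the wrist's pose just before it. There is no depth.
- hand_in(): hands the job in, once; it reports no verdict.
Trained networks look in a picture, given as the dict that the camera call returned (one of the last four; its "shot" number tells which), for a name from the list of things; names that differ only in an ending like _2 or _b are one class to them, and where a whole thing is asked for, a point or a joint stands for the part that bears it (a point fixed in the world has none). Each returns a list of dicts, best first, with "score" (0 to 1); they miss things now and then, are a little off and sometimes report something else, mostly with a low value. They report only what shows in the picture. A call takes as long as a camera call.
- regions_of(picture, name): "pixels" (384x512 bool, what is visible of it) and "bbox" ([left, top, right, bottom] in pixels, round what is visible of it).
- landmark_of(picture, name): "at" ([column, row] in pixels: a listed point, or the origin of a listed thing).
The state is a dict: "clock": time; "qpos": joint angles; "qd": joint speeds; "joint_torque": joint torques, N m; "tool_pos": TCP position; "orientation": TCP orientation; "wrist_force": force on the tool from outside, world axes, zero at the start; "torque": the same for the moment, N m; "finger_gap": finger opening in m.
Only numpy, scipy, OpenCV 4.12 (cv2) and the standard library are available. Lean on these libraries where they do the work, as an engineer would, in place of code of your own. Each camera call takes 0.05 s, during which the arm holds its last target. There are 200 camera calls.

### The job

Check that the microscope-slide carousel runs free: flick its upright index post with a fingertip so that the disc spins by itself counter-clockwise seen from above, and leave it untouched for at least one full turn. Then, while it is still turning well, brake it with a fingertip so that it stops, at the first try, with the index post right at the fixed pointer, and finish with that fingertip still resting on it, holding it there. Only touch it, without pinching or forcing anything or nudging the disc into place after a stop elsewhere, and leave the bottle, the jar and the slide box where they are.

Things in the scene. Friction and masses are not known exactly. Their poses are not given: they have to be found in the camera images.
- stand: Fixed white stand of the carousel. Origin: centre of its underside, on the bench and on the wheel's vertical axis; z up. Foot of radius 75 mm under the wheel. Along its own -x a low bar 34 mm wide runs out to 160 mm and carries, outside the wheel's rim, an upright block (138 to 154 mm from the axis, 26 mm wide, 56 mm high) with the pointer on it.
- carousel (a joint): Wheel angle, rad, unwrapped: grows as it turns counter-clockwise seen from above, counting on over full turns. 0, 2 pi, 4 pi ...: post right at the pointer; starts at -2.4 to -1.2. In the stand's frame the post is at (-85 cos q, -85 sin q) mm. Very free bearing: coasts about 12 rad from 2 rad/s, 7 rad from 1.5, 4 rad from 1; no spring. It rebounds off a finger in the post's way; a press on the disc stops it at once.
- disc_centre (a point): Centre of the wheel's flat top face, on its axis, 55 mm above the bench. The wheel: a black disc of radius 105 mm, 10 mm thick, six glass slides flush on it, a steel hub (radius 16 mm, 16 mm high) in the middle. About 0.6 kg, inertia about 0.003 kg m2; it cannot be lifted off.
- post_top (a point): Centre of the top of the index post: the only upright steel pin on the disc, 12 mm thick, 45 mm tall above the disc, its axis 85 mm from the wheel's axis; its top is 100 mm above the bench. It turns with the wheel.
- park (a point): Fixed point where post_top is when the post is right at the pointer (85 mm from the wheel's axis along the stand's -x, 100 mm above the bench).
- pointer_tip (a point): Tip of the pointer: a steel cone lying level 50 mm above the bench, 18 mm thick at its foot and 26 mm long, pointing at the wheel's axis from just outside the rim (tip 112 mm from the axis). Fixed to the stand.
- oil_bottle: Loose small amber bottle with black cap, 44 mm thick, 85 mm tall; origin at the centre of its underside. To be left alone.
- jar: Loose glass jar, 64 mm thick, 70 mm tall; origin at the centre of its underside. To be left alone.
- slide_box: Loose flat grey box, 90 x 85 x 32 mm; origin at the centre of its underside. To be left alone.

How it is judged:
On the way, in this order (a step that is already met when the one before it is completed fails the run):
1. the wheel has been flicked: it turns counter-clockwise by itself, untouched, at over 0.6 rad/s, within its first turn (contact force between the arm and stand below 0.05 N and velocity of joint carousel above 0.6 rad/s and value of joint carousel below 2.5 rad), for 0.1 s.
2. after a full turn from its start it still turns untouched at over 0.3 rad/s (contact force between the arm and stand below 0.05 N and velocity of joint carousel above 0.3 rad/s and value of joint carousel above 5.1 rad).
3. braked: it has stopped with the index post at the pointer, a fingertip on it (horizontal distance between post_top and park below 0.012 m and contact force between the fingers and stand above 0.5 N and velocity of joint carousel between -0.03 and 0.03 rad/s), for 0.2 s.
At the end, for the whole second after the job is handed in: The wheel stands still with the top of its index post within 12 mm of its place at the pointer, after at least one full free counter-clockwise turn, and the fingers still press on it with over 0.5 N; the bottle, jar and slide box are within 20 mm of where they were (all of step 3 and value of joint carousel above 5.5 rad and distance of each of oil_bottle, jar, slide_box from where it was at the start of the episode below 0.02 m); the arm keeps its last pose, push and grip.
It fails at once if once flicked, the wheel slows below 0.25 rad/s, stops or turns back with the post away from the pointer (over 20 mm): it was not braked at the first try, or it coasted out (value of joint carousel above 2.5 rad and velocity of joint carousel below 0.25 rad/s and horizontal distance between post_top and park above 0.02 m).
It fails at once if the wheel is touched during its free turn (2.0 to 4.5 rad) (value of joint carousel between 2 and 4.5 rad and contact force between the arm and stand above 0.3 N).
It fails at once if the carousel is pinched or forced with over 35 N (contact force between the arm and stand above 35 N).
It fails at once if the bottle, the jar or the slide box is moved over 20 mm or lifted (distance of any of oil_bottle, jar, slide_box from where it was at the start of the episode above 0.02 m).
It also fails if it takes over 53 s, if anything falls off the work surface, if the arm or the gripper's body presses on something with over 40 N, if the wrist force passes 120 N, or if a joint passes its speed limit or range.

## Working session

There is one attempt and no reset: what is moved stays moved. The work goes in short steps, Python scripts to look and compute and a tool call to move; the robot and the scene stay as the last step left them, time stands still between calls to the robot, and variables do not carry over. Pictures are saved under pics/ and viewed, on a budget of 10 in all, crops included, one or two more only if the job needs it, and the job is handed in when it is done.

Besides the shell and the picture viewer there is one more tool, called after "Call:" by a JSON object that holds its "api" and its "payload". apply_moves: Moves the arm, as the interface text tells. Shift numbers are shares of 0.3 m and turn numbers shares of 120 degrees, none past 1 either way. Its arguments: {"type":"object","properties":{"rows":{"type":"array","items":{"type":"number"}},"squeeze":{"type":"number"}},"required":["rows"]}

```bash
mkdir -p pics; ls; cat > h.py <<'E'
from workcell import *
import numpy as np, cv2
def ray(c,px):
    d=np.linalg.inv(c["mtx"])@np.array([px[0],px[1],1.]); R=c["R"]; return -R.T@c["t"], R.T@d
def atz(c,px,z):
    o,d=ray(c,px); return o+d*(z-o[2])/d[2]
E
python3 - <<'E'
from h import *
o=get_obs(); print({k:np.round(v,3) for k,v in o.items()})
cs={n:camera(n) for n in("top","side")}
cv2.imwrite("pics/a.png",np.hstack([cs["top"]["frame"],cs["side"]["frame"]])[:,:,::-1][:, :, :].copy()[:, :].astype('uint8')) 
im=cv2.resize(cv2.imread("pics/a.png"),(800,300)); cv2.imwrite("pics/a.png",np.vstack([cv2.resize(cs["top"]["frame"][:,:,::-1],(400,300)),cv2.resize(cs["side"]["frame"][:,:,::-1],(400,300))]))
Z=dict(disc_centre=.055,post_top=.1,park=.1,pointer_tip=.05,stand=0,oil_bottle=0,jar=0,slide_box=0)
for n,c in cs.items():
  for k,z in Z.items():
    try:
      for r in landmark_of(c,k)[:2]: print(n,k,np.round(r["at"],1),round(r["score"],2),np.round(atz(c,r["at"],z),4))
    except Exception as e: print(n,k,e)
E
```

```text
pics
{'clock': np.float64(0.0), 'qpos': array([ 1.104,  0.351,  1.652,  0.   ,  1.139, -0.085]), 'qd': array([ 0.   ,  0.001,  0.002,  0.   , -0.001, -0.   ]), 'joint_torque': array([ 1.0000e-03, -5.0611e+01, -2.9141e+01, -0.0000e+00,  5.0000e-03,
       -0.0000e+00]), 'tool_pos': array([0.205, 0.51 , 0.2  ]), 'orientation': array([ 0.694,  0.134,  0.694, -0.135]), 'wrist_force': array([-0.107, -0.79 , -0.73 ]), 'torque': array([-0.013,  0.048,  0.004]), 'finger_gap': np.float64(0.085)}
top disc_centre [235.5 187.7] 0.62 [0.5116 0.0379 0.055 ]
top disc_centre [236.6 188.4] 0.46 [0.5092 0.0345 0.055 ]
top post_top [204.2 176.1] 0.77 [0.5422 0.1319 0.1   ]
top park [223.5 210.5] 0.72 [0.4338 0.0736 0.1   ]
top park [349.4 220.4] 0.55 [ 0.3942 -0.3063  0.1   ]
top pointer_tip [214.3 215.1] 0.94 [0.4264 0.1065 0.05  ]
top pointer_tip [208. 174.] 0.29 [0.5595 0.1257 0.05  ]
top stand [235.5 190.4] 0.87 [0.5126 0.0405 0.    ]
top oil_bottle [140.8 208.1] 0.69 [0.4615 0.3526 0.    ]
top jar [349.7 153.1] 0.58 [ 0.6298 -0.3442  0.    ]
top jar [240.5 184.1] 0.55 [0.5334 0.0236 0.    ]
top slide_box [349.4 220.6] 0.82 [ 0.4034 -0.3284  0.    ]
side disc_centre [249.5 194.6] 0.71 [0.5143 0.0347 0.055 ]
side post_top [238.6 165.5] 0.58 [0.5454 0.1249 0.1   ]
side park [219.6 193.6] 0.88 [0.418  0.0414 0.1   ]
side pointer_tip [209.5 200.7] 0.68 [0.413  0.0918 0.05  ]
side pointer_tip [312.8 307.2] 0.51 [ 0.3724 -0.3508  0.05  ]
side stand [251.  212.5] 0.8 [0.5076 0.0216 0.    ]
side oil_bottle [184.9 173.1] 0.51 [0.4703 0.3421 0.    ]
side jar [382.4 263.5] 0.87 [ 0.6283 -0.3493  0.    ]
side jar [314.4 309.5] 0.25 [ 0.4009 -0.3335  0.    ]
side slide_box [313.3 309.2] 0.73 [ 0.3996 -0.3314  0.    ]
```

View pics/a.png

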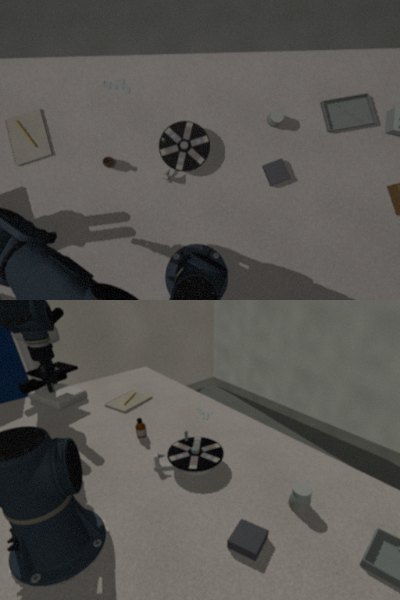

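```bash
python3 - <<'E'
from h import *
from scipy.spatial.transform import Rotation as Ro
o=get_obs(); q=o["orientation"]; R=Ro.from_quat([q[1],q[2],q[3],q[0]]).as_matrix(); print(np.round(R,3))
w=camera("wrist"); print(np.round(w["tool_from_camera"],3),np.round(w["mtx"],1))
for n in("top","side"):
  c=camera(n); print(n,np.round(-c["R"].T@c["t"],3),np.round(c["R"],2).tolist(),c["mtx"][0,0])
# goal: TCP at (.45,.04,.30)
print(R.T@(np.array([.46,.06,.30])-o["tool_pos"])/.3)
E
```

```text
[[ 0.     0.373  0.928]
 [ 0.     0.928 -0.373]
 [-1.     0.     0.   ]]
[[ 0.001 -0.271  0.962 -0.173]
 [ 1.     0.    -0.001  0.   ]
 [ 0.     0.962  0.271 -0.068]
 [ 0.     0.     0.     1.   ]] [[264.3   0.  253.9]
 [  0.  264.3 193.1]
 [  0.    0.    1. ]]
top [ 0.266 -0.021  1.388] [[-0.02, -1.0, -0.01], [-0.98, 0.03, -0.18], [0.18, 0.0, -0.98]] 426.62882967913754
side [-0.001 -0.643  0.667] [[0.77, -0.64, -0.01], [-0.38, -0.44, -0.82], [0.52, 0.63, -0.58]] 361.0879971621639
[-0.33228795 -1.07640233  1.34846129]
```

Call:
{"api": "apply_moves", "payload": {"rows": [0,0,0,-0.16,-0.54,0.67,-1,0,0,0,-0.16,-0.54,0.67,-1,0,0,0,-0.16,-0.54,0.67,-1,0,0,0,-0.16,-0.54,0.67,-1,0,0,0,-0.16,-0.54,0.67,-1,0,0,0,-0.16,-0.54,0.67,-1,0,0,0,-0.16,-0.54,0.67,-1], "squeeze": 20}}

```text
clock: 1.63
tool_pos: [0.3329, 0.2819, 0.2495]
orientation: [0.695, 0.135, 0.693, -0.135]
wrist_force: [0.4, 0.3, -0.1]
finger_gap: 0.0009
```

Call:
{"api": "apply_moves", "payload": {"rows": [0,0,0,-0.16,-0.54,0.67,-1,0,0,0,-0.16,-0.54,0.67,-1,0,0,0,-0.16,-0.54,0.67,-1,0,0,0,-0.16,-0.54,0.67,-1,0,0,0,-0.16,-0.54,0.67,-1,0,0,0,-0.16,-0.54,0.67,-1,0,0,0,-0.16,-0.54,0.67,-1,0,0,0,-0.16,-0.54,0.67,-1]}}

```text
clock: 2.3
tool_pos: [0.4585, 0.0576, 0.2967]
orientation: [0.694, 0.135, 0.694, -0.135]
wrist_force: [0.0, 0.2, -0.1]
finger_gap: -0.0001
```

```bash
cat >> h.py <<'E'
from scipy.spatial.transform import Rotation as Ro
def Rt(o):
    q=o["orientation"]; return Ro.from_quat([q[1],q[2],q[3],q[0]]).as_matrix()
def wrist():
    o=get_obs(); w=camera("wrist"); T=w["tool_from_camera"]; Rwt=Rt(o)
    A=Rwt@T[:3,:3]; p=o["tool_pos"]+Rwt@T[:3,3]
    w["R"]=A.T; w["t"]=-A.T@p; return o,w
E
python3 - <<'E'
from h import *
o,w=wrist(); print(o["clock"],o["tool_pos"],o["finger_gap"],o["wrist_force"])
w2=dict(w)
cv2.imwrite("pics/b.png",w["frame"][:,:,::-1])
for k,z in dict(disc_centre=.055,post_top=.1,park=.1,pointer_tip=.05,stand=0,).items():
  for r in landmark_of(w,k)[:2]: print(k,np.round(r["at"],1),round(r["score"],2),np.round(atz(w,r["at"],z),4))
E
```

```text
2.3 [0.45846774 0.05763866 0.29667179] -8.128284091924389e-05 [ 0.01866128  0.17349136 -0.10552552]
disc_centre [258.6 200.2] 0.79 [0.5176 0.0417 0.055 ]
post_top [314.7 201.5] 0.56 [0.5371 0.1218 0.1   ]
park [ 47.2 208.3] 0.69 [ 0.3985 -0.2483  0.1   ]
park [266.4 147.7] 0.59 [0.4376 0.0846 0.1   ]
pointer_tip [269.9 131.3] 0.86 [0.422  0.0989 0.05  ]
stand [255.4 188.3] 0.67 [0.5104 0.0392 0.    ]
stand [106.8 303.9] 0.5 [ 0.6257 -0.3436  0.    ]
```

View pics/b.png

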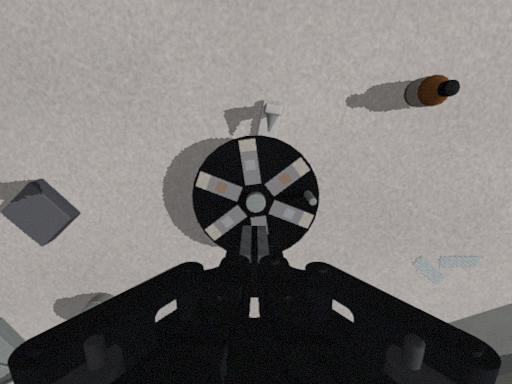

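```bash
python3 - <<'E'
from h import *
from scipy.optimize import least_squares
o,w=wrist()
g=cv2.GaussianBlur(cv2.cvtColor(w["frame"],cv2.COLOR_RGB2GRAY),(3,3),0)
C=np.array([.514,.038])
pts=[]
def proj(w,X):
    p=w["mtx"]@(w["R"]@X+w["t"]); return p[:2]/p[2]
for a in np.radians(np.arange(0,360,3)):
  u=np.array([np.cos(a),np.sin(a)]); rs=np.arange(.085,.125,.0005)
  px=np.array([proj(w,np.r_[C+r*u,.055]) for r in rs]).astype(np.float32)
  v=cv2.remap(g,px[:,0][None],px[:,1][None],1)[0].astype(float)
  d=np.convolve(v,np.r_[np.ones(6),-np.ones(6)],"valid"); i=d.argmax()
  if px[i,1]<235 and d[i]>150: pts.append(C+rs[i+5]*u)
pts=np.array(pts)
s=least_squares(lambda p:np.hypot(*(pts-p[:2]).T)-p[2],[*C,.105],loss="soft_l1",f_scale=.001); print(len(pts),s.x,np.abs(s.fun).mean())
c=s.x[:2]
for k,z in dict(post_top=.1,pointer_tip=.05,disc_centre=.055).items():
  for r in landmark_of(w,k)[:1]:
    p=atz(w,r["at"],z)[:2]-c; print(k,r["at"],np.hypot(*p),np.degrees(np.arctan2(p[1],p[0])))
cv2.imwrite("pics/c.png",cv2.resize(w["frame"][80:240,170:350,::-1],None,fx=4,fy=3.7,interpolation=2)[:600,:800]);np.save("c.npy",c)
E
```

```text
84 [0.5148506 0.0369056 0.1036865] 0.00035195134755919934
post_top [309.4, 203.4] 0.0829193952162904 76.35119457677975
pointer_tip [265.2, 133.0] 0.11154520042862316 148.89100268579463
disc_centre [258.4, 203.5] 0.008547432018517018 47.358045542850626
```

View pics/c.png

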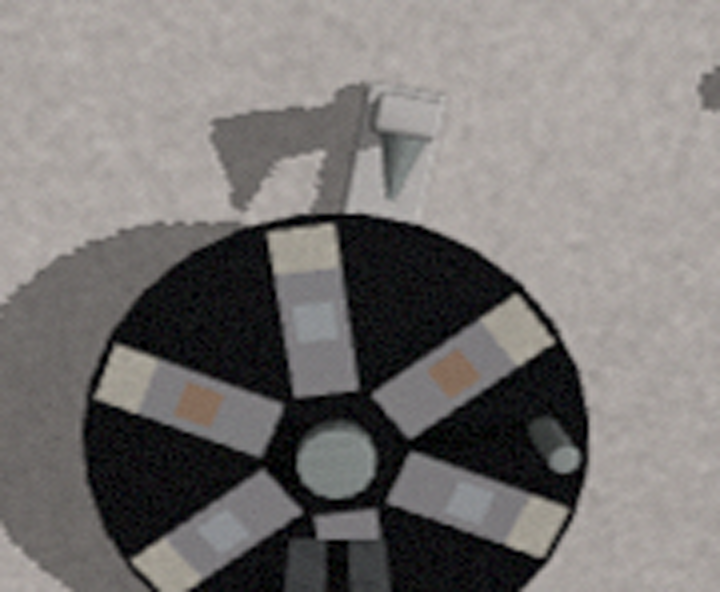

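```bash
python3 - <<'E'
from h import *
o,w=wrist(); c=np.load("c.npy")
for n,px,z in (("post",(311.5,204.3),.1),("tip",(268,134),.05),("foot",(271.7,116.5),.05),("slide",(170+302/4,80+245/3.7),.055),("slide2",(170+530/4,80+320/3.7),.055),("s3",(170+118/4,80+373/3.7),.055),("s4",(170+545/4,80+528/3.7),.055)):
  p=atz(w,px,z)[:2]; d=p-c; print(n,p,np.hypot(*d),np.degrees(np.arctan2(d[1],d[0])))
R=Rt(o); print(R.round(3))
u=np.radians(74)
E
```

```text
post [0.53740373 0.11925629] 0.08538313149727957 74.68412163264715
tip [0.42284332 0.09744093] 0.11013567560924516 146.65745601329868
foot [0.40059634 0.11201942] 0.13673376501889117 146.6780042407941
slide [0.42681589 0.05825324] 0.09058605109866644 166.36938640719833
slide2 [0.48976936 0.13001676] 0.09643006442590354 105.0758588222465
s3 [ 0.4502536  -0.03136311] 0.09398611820635291 -133.41704939736323
s4 [0.58257258 0.10477909] 0.09588053346379943 45.06401940033198
[[ 0.     0.372  0.928]
 [-0.     0.928 -0.372]
 [-1.    -0.     0.   ]]
```

Call:
{"api": "apply_moves", "payload": {"rows": [0,0,0,0.2,0.006,0.35,-1,0,0,0,0.2,0.006,0.35,-1,0,0,0,0.3,0.006,0.35,-1,0,0,0,0.772,0.006,0.35,-1,0,0,0,0.772,0.006,0.35,-1,0,0,0,0.772,0.006,0.35,-1,0,0,0,0.772,0.006,0.35,-1,0,0,0,0.772,0.006,0.35,-1,0,0,0,0.772,0.006,0.35,-1,0,0,0,0.772,0.006,0.35,-1]}}

```text
clock: 3.68
tool_pos: [0.5565, 0.0226, 0.0667]
orientation: [0.695, 0.134, 0.693, -0.134]
wrist_force: [1.1, -0.8, 0.7]
finger_gap: -0.0001
```

```bash
python3 - <<'E'
from h import *
o,w=wrist(); c=np.load("c.npy"); R=Rt(o)
print(o["clock"],o["tool_pos"],o["wrist_force"], (R.T@(o["tool_pos"]-np.r_[c,0])).round(4))
cv2.imwrite("pics/d.png",w["frame"][:,:,::-1])
for k,z in dict(post_top=.1,pointer_tip=.05,disc_centre=.055).items():
  for r in landmark_of(w,k)[:2]:
    p=atz(w,r["at"],z)[:2]-c; print(k,r["at"],r["score"],np.hypot(*p),np.degrees(np.arctan2(p[1],p[0])))
E
```

```text
3.6833 [0.55649964 0.02257366 0.06669668] [ 1.06193265 -0.75206532  0.7206479 ] [-0.0666  0.0023  0.0441]
post_top [408.5, 146.3] 0.82 0.08382399773822187 75.3916807915242
disc_centre [252.4, 155.1] 0.85 0.0011934174646061637 64.22855760550966
```

View pics/d.png

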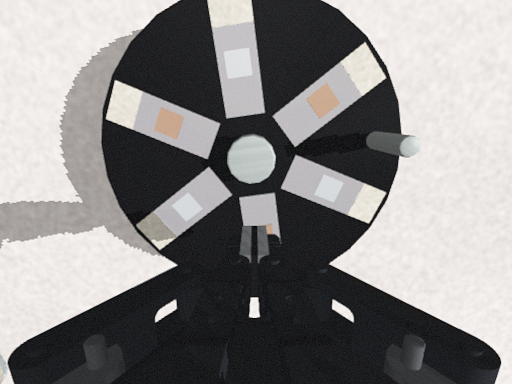

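Call:
{"api": "apply_moves", "payload": {"rows": [0,0,0,0.013,0,0,-1,0,0,0,0.023,0,0,-1,0,0,0,0.03,0,0,-1,0,0,0,0.03,0,0,-1,0,0,0,0.03,0,0,-1]}}

```text
clock: 4.3
tool_pos: [0.5552, 0.0225, 0.0555]
orientation: [0.694, 0.134, 0.694, -0.134]
wrist_force: [0.4, 0.2, 0.2]
finger_gap: 0.0
```

Call:
{"api": "apply_moves", "payload": {"rows": [0,0,0,0.003,0,0,-1,0,0,0,0.006,0,0,-1,0,0,0,0.006,0,0,-1]}}

```text
clock: 4.55
tool_pos: [0.5553, 0.0225, 0.0538]
orientation: [0.694, 0.134, 0.694, -0.134]
wrist_force: [-0.6, 1.2, -0.2]
finger_gap: 0.0002
```

Call:
{"api": "apply_moves", "payload": {"rows": [0,0,0,0.003,0,0,-1,0,0,0,0.005,0,0,-1,0,0,0,0.005,0,0,-1]}}

```text
clock: 4.8
tool_pos: [0.5553, 0.0225, 0.0523]
orientation: [0.694, 0.134, 0.694, -0.134]
wrist_force: [0.8, 0.8, -0.3]
finger_gap: -0.0003
```

Call:
{"api": "apply_moves", "payload": {"rows": [0,0,0,0.005,0,0,-1,0,0,0,0.005,0,0,-1,0,0,0,0.005,0,0,-1]}}

```text
clock: 5.05
tool_pos: [0.5553, 0.0225, 0.0508]
orientation: [0.694, 0.134, 0.694, -0.134]
wrist_force: [0.6, -0.2, -0.5]
finger_gap: -0.0003
```

Call:
{"api": "apply_moves", "payload": {"rows": [0,0,0,0.005,0,0,-1,0,0,0,0.007,0,0,-1,0,0,0,0.007,0,0,-1]}}

```text
clock: 5.3
tool_pos: [0.5552, 0.0225, 0.0486]
orientation: [0.694, 0.134, 0.694, -0.134]
wrist_force: [0.4, 0.2, -0.8]
finger_gap: -0.0002
```

```bash
python3 - <<'E'
from h import *
o=get_obs(); print(o["tool_pos"],o["wrist_force"],o["torque"],o["joint_torque"].round(2))
c=camera("side"); cv2.imwrite("pics/e.png",cv2.resize(c["frame"][120:250,170:330,::-1],None,fx=4,fy=4,interpolation=2))
E
```

```text
[0.55522021 0.02248837 0.04858695] [ 0.42959427  0.21532126 -0.75297419] [-0.01849774 -0.04266137  0.00062588] [-0.000e+00 -5.579e+01 -2.260e+01 -0.000e+00 -3.000e-02  0.000e+00]
```

View pics/e.png

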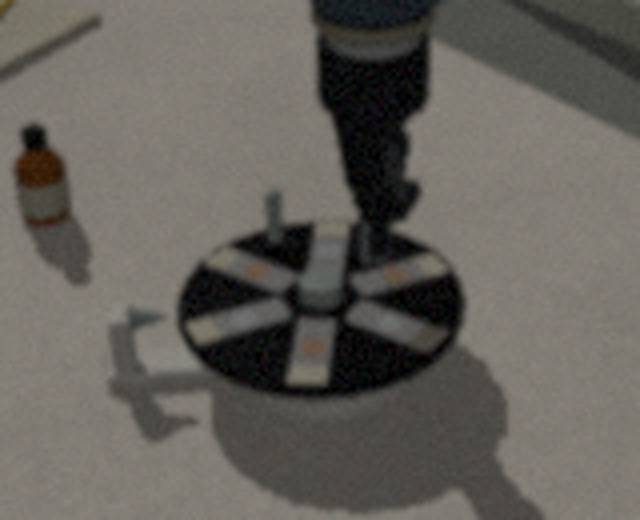

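Call:
{"api": "apply_moves", "payload": {"rows": [0,0,0,0.003,0,0,-1,0,0,0,0.005,0,0,-1,0,0,0,0.005,0,0,-1]}}

```text
clock: 5.6
tool_pos: [0.5553, 0.0225, 0.0471]
orientation: [0.694, 0.134, 0.694, -0.134]
wrist_force: [-0.3, -0.1, -0.4]
finger_gap: 0.0002
```

Call:
{"api": "apply_moves", "payload": {"rows": [0,0,0,0.003,0,0,-1,0,0,0,0.005,0,0,-1,0,0,0,0.005,0,0,-1]}}

```text
clock: 5.85
tool_pos: [0.5553, 0.0225, 0.0457]
orientation: [0.694, 0.134, 0.694, -0.134]
wrist_force: [-0.1, -0.3, -0.3]
finger_gap: -0.0003
```

Call:
{"api": "apply_moves", "payload": {"rows": [0,0,0,0.003,0,0,-1,0,0,0,0.007,0,0,-1,0,0,0,0.007,0,0,-1]}}

```text
clock: 6.1
tool_pos: [0.5552, 0.0225, 0.0435]
orientation: [0.694, 0.134, 0.694, -0.134]
wrist_force: [0.5, -0.2, -0.3]
finger_gap: 0.0
```

Call:
{"api": "apply_moves", "payload": {"rows": [0,0,0,0.003,0,0,-1,0,0,0,0.007,0,0,-1,0,0,0,0.007,0,0,-1]}}

```text
clock: 6.35
tool_pos: [0.5552, 0.0225, 0.0414]
orientation: [0.694, 0.134, 0.694, -0.134]
wrist_force: [0.1, 0.1, 0.1]
finger_gap: -0.0001
```

```bash
python3 - <<'E'
from h import *
o,w=wrist(); print(o["tool_pos"],o["wrist_force"])
f=w["frame"][150:310,150:350,::-1].astype(float); f=255*(f/255)**.5
cv2.imwrite("pics/f.png",cv2.resize(f.astype('uint8'),None,fx=3.6,fy=3.6,interpolation=2))
E
```

```text
[0.5552175  0.02252285 0.04135391] [0.13801956 0.09208908 0.1331959 ]
```

View pics/f.png

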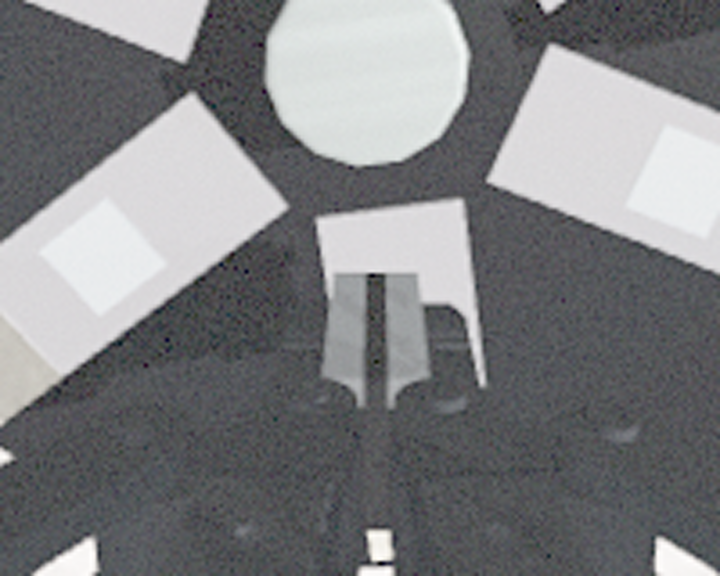

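Call:
{"api": "apply_moves", "payload": {"rows": [0,0,0,0.005,0,0,-1,0,0,0,0.007,0,0,-1,0,0,0,0.007,0,0,-1]}}

```text
clock: 6.65
tool_pos: [0.5553, 0.0225, 0.0393]
orientation: [0.694, 0.134, 0.694, -0.134]
wrist_force: [-0.3, -1.0, 0.2]
finger_gap: 0.0003
```

Call:
{"api": "apply_moves", "payload": {"rows": [0,0,0,0.005,0,0,-1,0,0,0,0.007,0,0,-1,0,0,0,0.007,0,0,-1]}}

```text
clock: 6.9
tool_pos: [0.5553, 0.0225, 0.0372]
orientation: [0.694, 0.134, 0.694, -0.134]
wrist_force: [-0.7, 0.0, -0.2]
finger_gap: 0.0001
```

```bash
python3 - <<'E'
from h import *
o=get_obs();c=camera("side")
def proj(w,X):
    p=w["mtx"]@(w["R"]@X+w["t"]); return p[:2]/p[2]
for z in (.037,.0486,.055,.07,.09): print(z,proj(c,np.array([.5552,.0225,z])).round(1))
f=c["frame"][150:220,210:310,::-1].astype(float); f=255*(f/255)**.5
cv2.imwrite("pics/g.png",cv2.resize(f.astype('uint8'),None,fx=7,fy=7,interpolation=2))
E
```

```text
0.037 [263.  196.1]
0.0486 [263.  192.9]
0.055 [263.  191.1]
0.07 [262.9 186.9]
0.09 [262.9 181.2]
```

View pics/g.png

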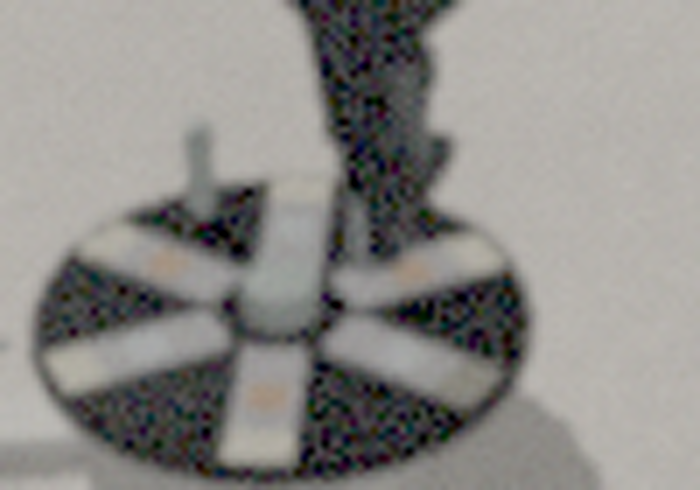

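Call:
{"api": "apply_moves", "payload": {"rows": [0,0,0,0.005,0,0,-1,0,0,0,0.01,0,0,-1,0,0,0,0.01,0,0,-1]}}

```text
clock: 7.2
tool_pos: [0.5552, 0.0225, 0.0341]
orientation: [0.694, 0.134, 0.694, -0.134]
wrist_force: [0.9, 0.5, 0.0]
finger_gap: -0.0
```

Call:
{"api": "apply_moves", "payload": {"rows": [0,0,0,0.005,0,0,-1,0,0,0,0.007,0,0,-1,0,0,0,0.007,0,0,-1]}}

```text
clock: 7.45
tool_pos: [0.5552, 0.0225, 0.0321]
orientation: [0.694, 0.134, 0.694, -0.134]
wrist_force: [0.4, -1.1, 0.4]
finger_gap: 0.0001
```

Call:
{"api": "apply_moves", "payload": {"rows": [0,0,0,0.005,0,0,-1,0,0,0,0.007,0,0,-1,0,0,0,0.007,0,0,-1]}}

```text
clock: 7.7
tool_pos: [0.5552, 0.0225, 0.03]
orientation: [0.694, 0.134, 0.694, -0.134]
wrist_force: [0.5, 0.5, -0.5]
finger_gap: -0.0001
```

Call:
{"api": "apply_moves", "payload": {"rows": [0,0,0,0.005,0,0,-1,0,0,0,0.006,0,0,-1,0,0,0,0.006,0,0,-1]}}

```text
clock: 7.95
tool_pos: [0.5553, 0.0225, 0.0283]
orientation: [0.694, 0.134, 0.694, -0.134]
wrist_force: [0.2, -0.5, -0.3]
finger_gap: -0.0001
```

Call:
{"api": "apply_moves", "payload": {"rows": [0,0,0,0.005,0,0,-1,0,0,0,0.006,0,0,-1,0,0,0,0.006,0,0,-1]}}

```text
clock: 8.2
tool_pos: [0.5553, 0.0225, 0.0265]
orientation: [0.694, 0.134, 0.694, -0.134]
wrist_force: [0.4, -0.3, -0.3]
finger_gap: 0.0002
```

```bash
python3 - <<'E'
from h import *
o=get_obs(); print(o["wrist_force"],o["joint_torque"].round(2));c=camera("side"); o,w=wrist()
def proj(w,X):
    p=w["mtx"]@(w["R"]@X+w["t"]); return p[:2]/p[2]
for z in (.026,.055,.065): print(z,proj(c,np.array([.5552,.0225,z])).round(1))
a=c["frame"][150:220,210:310,::-1]; b=w["frame"][170:250,200:314,::-1]
f=np.hstack([cv2.resize(a,(400,280),interpolation=2),cv2.resize(b,(399,280),interpolation=2)])
cv2.imwrite("pics/i.png",(255*(f/255.)**.5).astype('uint8'))
print(landmark_of(w,"post_top"))
E
```

```text
[ 0.43673177 -0.33196969 -0.32473679] [-0.000e+00 -5.648e+01 -2.143e+01 -0.000e+00 -2.000e-02  0.000e+00]
0.026 [263. 199.]
0.055 [263.  191.1]
0.065 [262.9 188.3]
[{'at': [471.0, 160.1], 'score': 0.75}]
```

View pics/i.png

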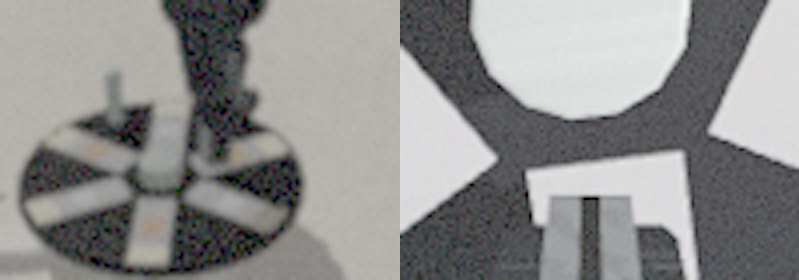

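Call:
{"api": "apply_moves", "payload": {"rows": [0,0,0,0.002,0,0,-1,0,0,0,0.004,0,0,-1,0,0,0,0.004,0,0,-1]}}

```text
clock: 8.6
tool_pos: [0.5553, 0.0225, 0.0253]
orientation: [0.694, 0.134, 0.694, -0.134]
wrist_force: [0.3, -0.2, 0.2]
finger_gap: 0.0001
```

Call:
{"api": "apply_moves", "payload": {"rows": [0,0,0,0.002,0,0,-1,0,0,0,0.004,0,0,-1,0,0,0,0.004,0,0,-1]}}

```text
clock: 8.85
tool_pos: [0.5553, 0.0225, 0.0241]
orientation: [0.694, 0.134, 0.694, -0.134]
wrist_force: [-0.5, -0.0, 0.8]
finger_gap: -0.0001
```

Call:
{"api": "apply_moves", "payload": {"rows": [0,0,0,0.002,0,0,-1,0,0,0,0.004,0,0,-1,0,0,0,0.004,0,0,-1]}}

```text
clock: 9.1
tool_pos: [0.5555, 0.0226, 0.024]
orientation: [0.694, 0.134, 0.694, -0.134]
wrist_force: [-4.9, 1.5, 14.2]
finger_gap: -0.0
```

Call:
{"api": "apply_moves", "payload": {"rows": [0,0,0,-0.02,0,0,-1]}}

```text
clock: 9.18
tool_pos: [0.555, 0.0226, 0.0288]
orientation: [0.694, 0.134, 0.695, -0.134]
wrist_force: [-0.5, 1.0, -0.4]
finger_gap: -0.0001
```

Call:
{"api": "apply_moves", "payload": {"rows": [0,0,0,-0.04,0,0,-1]}}

```text
clock: 9.27
tool_pos: [0.5546, 0.0225, 0.0405]
orientation: [0.694, 0.134, 0.695, -0.134]
wrist_force: [0.2, -0.4, -0.8]
finger_gap: -0.0003
```

Call:
{"api": "apply_moves", "payload": {"rows": [0,0,0,0,0,0,-1]}}

```text
clock: 9.35
tool_pos: [0.5565, 0.0225, 0.0431]
orientation: [0.695, 0.134, 0.693, -0.134]
wrist_force: [1.6, -0.2, 0.8]
finger_gap: -0.0001
```

```bash
python3 - <<'E'
from h import *
o,w=wrist(); c=np.load("c.npy"); R=Rt(o)
print(o["clock"],o["tool_pos"],o["wrist_force"], (R.T@(o["tool_pos"]-np.r_[c,0])).round(4))
for r in landmark_of(w,"post_top")[:2]:
    p=atz(w,r["at"],.1)[:2]-c; print(r["at"],r["score"],np.hypot(*p),np.degrees(np.arctan2(p[1],p[0])))
E
```

```text
9.35 [0.55652445 0.02245568 0.04313287] [ 1.5761302  -0.23286604  0.75712633] [-0.043   0.0022  0.0442]
[443.1, 155.0] 0.87 0.08569383583693178 74.26933216680914
```

Call:
{"api": "apply_moves", "payload": {"rows": [0,0,0,-0.027,0.05,0,-1,0,0,0,-0.027,0.15,-0.03,-1,0,0,0,-0.027,0.24,-0.057,-1,0,0,0,-0.027,0.272,-0.057,-1,0,0,0,-0.027,0.272,-0.057,-1,0,0,0,-0.027,0.272,-0.057,-1]}}

```text
clock: 9.95
tool_pos: [0.5697, 0.1043, 0.0487]
orientation: [0.694, 0.134, 0.695, -0.134]
wrist_force: [-0.8, -0.3, -0.2]
finger_gap: -0.0001
```

```bash
python3 - <<'E'
from h import *
o,w=wrist(); c=np.load("c.npy"); R=Rt(o)
print(o["clock"],o["tool_pos"],o["wrist_force"], (R.T@(o["tool_pos"]-np.r_[c,0])).round(4))
for r in landmark_of(w,"post_top")[:2]:
    p=atz(w,r["at"],.1)-np.r_[c,0]; print(r["at"],r["score"],np.hypot(*p[:2]),np.degrees(np.arctan2(p[1],p[0])),R.T@p)
cv2.imwrite("pics/j.png",w["frame"][:,:,::-1])
E
```

```text
9.95 [0.56966036 0.10434913 0.04869656] [-0.82005999 -0.33907737 -0.16213466] [-0.0487  0.083   0.0258]
[256.5, 191.6] 0.76 0.08481887656072094 74.26942633977232 [-0.10003624  0.08429302 -0.00903769]
```

View pics/j.png

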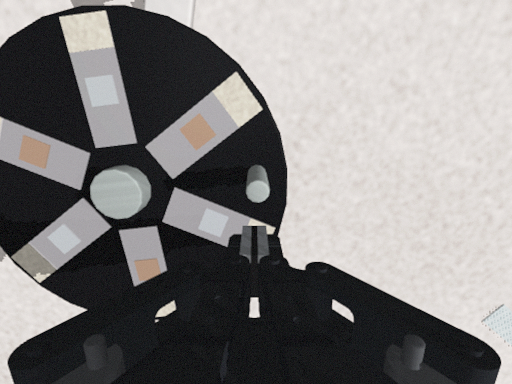

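```bash
cat >> h.py <<'E'
C0=np.load("c.npy")
def phase():
    """clock, post angle mod 60 deg (world), score, post landmark angle"""
    o,w=wrist(); g=cv2.cvtColor(w["frame"],cv2.COLOR_RGB2GRAY).astype(np.float32)
    th,r=np.meshgrid(np.radians(np.arange(0,360,1.)),np.arange(.038,.062,.003)); th=th.ravel(); r=r.ravel()
    X=np.c_[C0[0]+r*np.cos(th),C0[1]+r*np.sin(th),0*r+.055]
    p=(X@w["R"].T+w["t"])@w["mtx"].T; p=(p[:,:2]/p[:,2:]).astype(np.float32)
    ok=(p[:,0]>2)&(p[:,0]<509)&(p[:,1]>2)&(p[:,1]<215)
    th,r,p=th[ok],r[ok],p[ok]
    v=(cv2.remap(g,p[:,:1],p[:,1:],1)[:,0]>90).astype(float)
    ps=np.arange(0,60,.25); sc=[]
    for a in ps:
        d=(th-np.radians(a)+np.pi/6)%(np.pi/3)-np.pi/6
        m=np.abs(d)<np.arcsin(.013/r); sc.append(v[m].mean()-v[~m].mean())
    sc=np.array(sc); i=sc.argmax(); k=sc>sc[i]-.08; z=np.angle((np.exp(6j*np.radians(ps))*k).sum(),deg=True)/6
    l=[(x["at"],x["score"]) for x in landmark_of(w,"post_top")[:1]] if LM else []
    la=None
    if l:
        q=atz(w,l[0][0],.1)[:2]-C0; la=(round(np.degrees(np.arctan2(q[1],q[0])),1),round(np.hypot(*q),3),round(l[0][1],2))
    return o["clock"],(z+30)%60,sc[i],la
LM=True
E
python3 -c "
from h import *
print(phase())"
```

```text
(10.05, np.float64(14.999999999999998), np.float64(0.9376684373040567), (np.float64(74.3), np.float64(0.085), 0.97))
```

Call:
{"api": "apply_moves", "payload": {"rows": [0,0,0,0,0,-0.02,-1,0,0,0,0,0,-0.04,-1,0,0,0,0,0,-0.057,-1,0,0,0,0,0,-0.07,-1,0,0,0,0,0,-0.083,-1,0,0,0,0,-0.003,-0.103,-1,0,0,0,0,-0.012,-0.133,-1,0,0,0,0,-0.025,-0.173,-1,0,0,0,0,-0.03,-0.165,-1,0,0,0,-0.015,-0.06,-0.11,-1,0,0,0,-0.025,-0.15,-0.04,-1,0,0,0,-0.025,-0.23,0.03,-1,0,0,0,-0.025,-0.277,0.064,-1,0,0,0,-0.025,-0.277,0.064,-1]}}

```text
clock: 11.32
tool_pos: [0.5578, 0.0173, 0.0568]
orientation: [0.695, 0.135, 0.694, -0.135]
wrist_force: [-0.4, 0.2, 0.7]
finger_gap: 0.0002
```

```bash
python3 - <<'E'
import h
from h import *
h.LM=False
for i in range(4): print(phase())
h.LM=True; print(phase()); o=get_obs(); print(o["tool_pos"],(Rt(o).T@(o["tool_pos"]-np.r_[C0,0])).round(4))
E
```

```text
(11.3167, np.float64(47.75), np.float64(0.9334778597785978), None)
(11.3667, np.float64(54.25), np.float64(0.9332005661975906), None)
(11.4167, np.float64(0.75), np.float64(0.9291769792245657), None)
(11.4667, np.float64(7.25), np.float64(0.9306195842404064), None)
(11.5167, np.float64(13.749999999999996), np.float64(0.9296509451618941), (np.float64(-166.0), np.float64(0.085), 0.95))
[0.55647539 0.02122352 0.05659563] [-0.0566  0.0009  0.0445]
```

Call:
{"api": "apply_moves", "payload": {"rows": [0,0,0,0,0,0,-1,0,0,0,0,0,0,-1,0,0,0,0,0,0,-1,0,0,0,0,0,0,-1,0,0,0,0,0,0,-1,0,0,0,0,0,0,-1,0,0,0,0,0,0,-1,0,0,0,0,0,0,-1,0,0,0,0,0,0,-1,0,0,0,0,0,0,-1,0,0,0,0,0,0,-1,0,0,0,0,0,0,-1,0,0,0,0,0,0,-1,0,0,0,0,0,0,-1,0,0,0,0,0,0,-1,0,0,0,0,0,0,-1,0,0,0,0,0,0,-1,0,0,0,0,0,0,-1,0,0,0,0,0,0,-1,0,0,0,0,0,0,-1]}}

```text
clock: 13.28
tool_pos: [0.5567, 0.0203, 0.0566]
orientation: [0.694, 0.134, 0.694, -0.134]
wrist_force: [-0.2, -0.7, -0.1]
finger_gap: -0.0001
```

```bash
python3 - <<'E'
import h
from h import *
h.LM=False
for i in range(4): print(phase())
h.LM=True; print(phase()); o=get_obs(); print(o["clock"],o["tool_pos"],o["wrist_force"])
E
```

```text
(13.2833, np.float64(37.25), np.float64(0.934746710423177), None)
(13.3333, np.float64(42.375), np.float64(0.9360341472189969), None)
(13.3833, np.float64(47.5), np.float64(0.936568150818522), None)
(13.4333, np.float64(52.625), np.float64(0.935147628324292), None)
(13.4833, np.float64(57.625), np.float64(0.9324499096125644), (np.float64(56.4), np.float64(0.085), 0.86))
13.5833 [0.55672268 0.02031936 0.0565812 ] [0.68983627 0.111856   0.04113998]
```

Call:
{"api": "apply_moves", "payload": {"rows": [0,0,0,0.021,0,0,-1,0,0,0,0.0477,0,0,-1,0,0,0,0.0743,0,0,-1,0,0,0,0.091,0,0,-1,0,0,0,0.0987,0,0,-1,0,0,0,0.101,0,0,-1,0,0,0,0.1017,0,0,-1,0,0,0,0.1023,0,0,-1,0,0,0,0.103,0,0,-1,0,0,0,0.1093,0,0,-1,0,0,0,0.112,0,0,-1,0,0,0,0.112,0,0,-1,0,0,0,0.112,0,0,-1,0,0,0,0.112,0,0,-1,0,0,0,0.112,0,0,-1]}}

```text
clock: 14.83
tool_pos: [0.5572, 0.0204, 0.024]
orientation: [0.695, 0.134, 0.694, -0.134]
wrist_force: [-4.1, 0.6, 11.7]
finger_gap: 0.0002
```

```bash
python3 - <<'E'
import h
from h import *
print(phase()); h.LM=False; print(phase(),phase())
c=camera("top"); s=camera("side")
for n,x in(("top",c),("side",s)):
  for r in landmark_of(x,"post_top")[:1]:
    p=atz(x,r["at"],.1)[:2]-C0; print(n,r["score"],np.hypot(*p),np.degrees(np.arctan2(p[1],p[0])))
cv2.imwrite("pics/k.png",cv2.resize(s["frame"][130:250,180:310,::-1],None,fx=4,fy=4,interpolation=2))
o=get_obs(); print(o["clock"],o["tool_pos"],o["wrist_force"])
E
```

```text
(14.8333, np.float64(25.75), np.float64(0.930124029123945), None)
(14.9333, np.float64(25.75), np.float64(0.930124029123945), None) (14.9833, np.float64(25.75), np.float64(0.9293405804532868), None)
side 0.7 0.08399599147789544 143.26396558382442
15.2333 [0.5571554  0.02041973 0.02401587] [-4.08372245  1.61984595 11.23693561]
```

View pics/k.png

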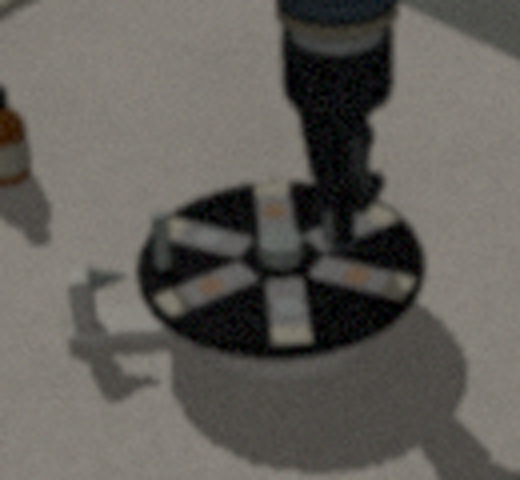

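```bash
python3 -c "
from h import *
print(hand_in())"
```

```text
the job is handed in; nothing more can be done
None
```

I flicked the carousel, let it turn free, and stopped it at the first try with the index post at the pointer. I have handed the job in; no verdict is reported.

- **Spin:** The flick on the post set the wheel turning counter-clockwise at about 2.3 rad/s. It then ran untouched past a full turn; I last measured it at about 1.8 rad/s.
- **Brake:** I pressed the disc with the closed fingertips as the post came up to the pointer. In three wrist-camera readings over 0.15 s the wheel did not move. The post stood at about 145.8°, with the pointer at 146.7°, so it was about 1.5 mm off against the 12 mm allowed.
- **Hold:** The fingertips were still pressing with about 11 N at the last reading. The clock stood at 15.2 s of the 53 s allowed.

**Disagreements and gaps:**
- **Side camera:** it put the post at 143.3°, about 5 mm from its place. That is coarser than the wrist view but still inside the limit.
- **Top camera:** it did not find the post in the last check.
- **Fingertip height:** the real fingertips end about 31 mm behind the reported tool point, so I found the disc by a slow test press before the flick. It reached about 14 N.
- **Friction:** the wheel slowed faster than stated, at about 0.25 rad/s² instead of 0.18. I therefore braked after one turn and not two, as I had briefly planned.
- **Loose things:** I did not measure the bottle, jar and slide box again at the end. The arm stayed well clear of them throughout.

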